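Wedge the rocking block heater

TASK

The white block heater rocks because its front-right foot, the one below the yellow pad, is too short. Push the orange wedge along the desk, thin end first, under that foot until the heater no longer rocks: it must stay level, neither sagging onto the wedge nor jacked up by it. Lift or carry nothing, do not shove the heater out of its place and leave the other things alone; finish with the fingers off the wedge and still pressing down on the yellow pad, about as firmly as on a doorbell, to show that the corner stays up.

Things in the scene. Friction and masses are not known exactly. Their poses are not given: they have to be found in the camera images.
- heater: white dry-block heater, casing 160 (x) x 170 (y) mm, about 2.4 kg, flat top 80 mm above the desk; aluminium block with 16 wells on the rear left of the top (95 mm above the desk). Origin: centre of the footprint, desk level; x to its rear (the display panel looks to -x), y to its left, z up. Four ball-shaped black feet of 20 mm diameter at x = +-60, y = +-62 mm; casing underside 20 mm above the desk
- foot_spot (a point): point of the heater directly below the axis of its short front-right foot, at desk level while the heater is level (x = -60, y = -62, z = 0 mm in the heater's frame). The short foot ends 5 to 9 mm above the desk, different every time; the other three feet reach it, and the heater stands level when untouched
- press_pad: round yellow pad, 40 mm diameter, 5 mm proud of the heater's top at its front-right corner, almost above the short foot; a rigid part of the heater. Unwedged, about 2 to 3 N down on it tips this corner until the short foot meets the desk (or a wedge)
- pad_top (a point): centre of the upper face of the yellow pad, 85 mm above the desk when the heater is level
- wedge: loose orange plastic wedge, 110 mm long, 56 mm wide, 80 g, flat on the desk; its top rises evenly from 2 mm at the thin end to 20 mm at the thick end. Origin: centre of its underside; x to the thin end, z up. It starts on the heater's right (-y) side, thin end pointing roughly at the short foot, about 30 to 80 mm short of its axis
- wedge_back (a point): middle of the wedge's upright flat rear face (56 mm wide, 20 mm high), 10 mm above the desk: push here, towards the thin end. It slides easily (about 1 N) until it meets the foot; snug, it resists a push of about 4 to 10 N; pushes over about 12 N jack the heater up or shove it along
- wedge_tip (a point): middle of the wedge's thin edge, 1 mm above the desk
- orange_cup: specimen cup with an orange lid, 61 mm diameter, 62 mm high, loose bystander; origin: centre of its underside
- white_cup: specimen cup with a white lid, 61 mm diameter, 62 mm high, loose bystander; origin: centre of its underside
- notes: pad of yellow sticky notes, 76 x 76 x 21 mm, loose bystander; origin: centre of its underside
- blue_cartridge: upright blue test cartridge, 39 x 44 x 73 mm, loose bystander; origin: centre of its underside

How it is judged:
On the way:
1. the wedge lies under the short foot and carries it (contact force between heater and wedge above 0.5 N and y of wedge_tip in the frame of foot_spot above -0.005 m), for 0.1 s.
At the end, for the whole second after the job is handed in: fingers press the yellow pad with over 3 N, off the wedge; the wedge lies flat under the short foot and carries load; that corner is at most 3 mm below and 2.5 mm above level, the heater within 0.016 rad of level, at rest, under 30 mm from its start (contact force between the fingers and press_pad above 3 N and contact force between the fingers and wedge below 0.3 N and contact force between heater and wedge above 1.5 N and height (world z) of foot_spot between -0.003 and 0.0025 m and angle between heater's own z axis and vertical below 0.016 rad and y of wedge_tip in the frame of foot_spot above -0.005 m and angle between wedge's own z axis and vertical below 0.06 rad and distance of heater from where it was at the start of the episode below 0.03 m and linear speed of each of heater, wedge below 0.01 m/s); the arm keeps its last pose, push and grip.
It fails at once if the wedge is lifted or tipped (height (world z) of wedge above 0.012 m or angle between wedge's own z axis and vertical above 0.3 rad).
It fails at once if the heater is lifted (height (world z) of heater above 0.012 m).
It fails at once if the heater is shoved more than 40 mm (distance of heater from where it was at the start of the episode above 0.04 m).
It fails at once if the yellow pad is pressed with more than 60 N (contact force between the fingers and press_pad above 60 N).
It fails at once if a bystander is moved more than 30 mm (distance of any of orange_cup, white_cup, notes, blue_cartridge from where it was at the start of the episode above 0.03 m).
It also fails if it takes over 48 s, if anything falls off the work surface, if the arm or the gripper's body presses on something with over 40 N, if the wrist force passes 120 N, or if a joint passes its speed limit or range.

ROBOT

A 6-joint arm with a two-finger parallel gripper is mounted at the origin on a cart in front of the work surface, level with it; the furniture and walls round the work are solid. World frame = base frame: x ahead of the robot, y to its left, z up, the work surface at z = 0. Lengths are in m, angles in rad, forces in N, time in s.
With the tool pointing down it reaches from about 0.35 to 0.875 m from the base axis. Payload 4.2 kg.
Tool frame: the origin (TCP) lies at the centre of the arm's flange, where the gripper is bolted on; the fingertips stand 173 mm ahead of it and the grasp point (between the pads) lies 155 mm ahead of it (arm.tip_reach is the z of the fingertips in the tool frame, in m); z points along the fingers, y is the line along which they close (so a half turn about z gives the same grasp; the last joint's range is limited). The gripper opens to 85 mm and grips with 20 to 120 N. Pads are 22 mm wide; open, the fingers measure 114 mm over their backs; the gripper's body (76 mm by 85 mm) begins 54 mm behind the grasp point. The pads swing forward as they close: fully open they stand 13 mm farther back than shut.
Start: joints at [-0.996, 0.385, 0.008, 0, -1.194, -0.259], TCP at [0.194, -0.594, 0.405] pointing down, gripper open.
Joint ranges: [-3.14, 3.14], [-1.21, 2.06], [-1.07, 1.41], [-3.16, 2.05], [-2.99, -0.16], [-3.1, 3.1]. Speed limits (rad/s): [2.79, 2.79, 3.14, 3.14, 3.14, 3.14].

INTERFACE

Orientations are given as a 3x3 rotation matrix whose columns are the frame's x, y, z axes.
In Python, from bench import monitor, cams, arm, spot_in, tip_of gives the robot as it stands.
- The arm moves only by the shell command python3 -m creep 'ROWS'. ROWS is JSON, a list of rows, each an object with "fingers": the opening, from 0 (shut) to 1 (fully open); "linear": the shift along the tool's x, y, z in m, a list of three; "turn": the turn, a rotation vector about the tool's x, y, z in units of 5 degrees (1.0 is 5 degrees), a list of three. In form: [{"fingers": fingers, "linear": [tx, ty, tz], "turn": [rx, ry, rz]}, ...]. A call has 1 to 12 rows; each row shifts and turns the commanded pose from where the row before left it, along the tool's axes as they then stand; what a row does not reach is not made up. A row lasts 1/12 s, in which the tool goes at most 41.7 mm and 7.16 degrees, less where a joint would pass 70% of its speed; a pose out of reach is approached as far as the arm can. A call with a gripper value outside its range is refused whole. The fingers move at their own pace and stop on an object; the grip force is fixed at half the most. Time passes only in rows, so rows that do not move let the fingers close. It gives the time, the measured TCP pose, the force, the opening and the grip force at its end, in the units of the state.
- monitor.observe(): the state, without advancing time (a new reading comes with each control period).
- cams.grab_frame(name): name is "scene" or "top" or "wrist"; returns a dict with "pixels" (384x512x3 uint8, red, green, blue), "range_z" (384x512 float32, m along the optical axis (not along the pixel's ray), 0 where there is no reading), "fx", "fy", "cx", "cy" (pixels), "world_to_cam" (4x4, takes a point from world to camera coordinates); the wrist camera has in their place "mount" (4x4, takes a point from camera to tool coordinates, whose origin is the TCP and whose axes are the flange's). Camera axes: x right, y up, looking along -z (the intrinsics and any distortion apply to the point x, -y, -z); pixel columns grow to the right and rows downward; lengths in m; the calibration is good to about 2 mm. A picture is of the moment at which its call begins: read the wrist's pose just before it.
- arm.hand_in(): hands the job in; it is judged then, once.
Trained networks look in the newest picture that a camera, given by its name, has taken for a name from the list of things; names that differ only in an ending like _2 or _b are one class to them, and where a whole thing is asked for, a point or a joint stands for the part that bears it (a point fixed in the world has none). Each returns a list of dicts, best first, with "confidence" (0 to 1); they miss things now and then, are a little off and sometimes report something else, mostly with a low value. They report only what shows in the picture. A call takes as long as a camera call.
- spot_in(camera, label): "xy" ([column, row] in pixels, amid what is visible of it).
- tip_of(camera, label): "xy" ([column, row] in pixels: a listed point, or the origin of a listed thing).
The state is a dict: "clock": time; "joints": joint angles; "dq": joint speeds; "effort": joint torques, N m; "eef_pos": TCP position; "tcp_rot": TCP orientation; "wrist_force": force on the tool from outside, world axes, zero at the start; "moment": the same for the moment, N m; "width": finger opening in m; "grasp_force": force on a finger pad.
Only numpy, scipy, OpenCV 4.12 (cv2) and the standard library are available. Lean on these libraries where they do the work, as an engineer would, in place of code of your own. Each camera call takes 0.05 s, during which the arm holds its last target. There are 200 camera calls.

## Working session

There is one attempt and no reset: what is moved stays moved. The work goes in short steps, Python scripts to look and compute and a shell command to move; the robot and the scene stay as the last step left them, time stands still between calls to the robot, and variables do not carry over. Pictures are saved under pics/ and viewed, at most 10 in all, crops included, and the job is handed in when it is done.

```bash
mkdir -p pics; ls; cat > h.py <<'E'
import numpy as np, cv2
from bench import monitor, cams, arm, spot_in, tip_of
def T(f, st=None):
    if "world_to_cam" in f: return np.linalg.inv(np.array(f["world_to_cam"]))
    M=np.eye(4); M[:3,:3]=st["tcp_rot"]; M[:3,3]=st["eef_pos"]; return M@np.array(f["mount"])
def ray(f,uv,st=None):
    M=T(f,st); d=np.array([(uv[0]-f["cx"])/f["fx"],-(uv[1]-f["cy"])/f["fy"],-1.]); return M[:3,3],M[:3,:3]@d
def at_z(f,uv,z,st=None):
    o,d=ray(f,uv,st); return o+d*(z-o[2])/d[2]
def at_depth(f,uv,st=None):
    o,d=ray(f,uv,st); r=f["range_z"][int(round(uv[1])),int(round(uv[0]))]; return o+d*r
E
python3 - <<'E'
from h import *
np.set_printoptions(precision=3,suppress=True)
st=monitor.observe(); print(st)
for c in ("top","scene"):
    f=cams.grab_frame(c); cv2.imwrite(f"pics/{c}0.png",f["pixels"][...,::-1])
    print(c,{k:v for k,v in f.items() if k not in("pixels","range_z")})
    for l,z in (("pad_top",.085),("wedge_back",.01),("wedge_tip",.001),("foot_spot",0),("heater",0),("wedge",0),("orange_cup",0),("white_cup",0),("notes",0),("blue_cartridge",0)):
        for r in tip_of(c,l)[:2]: print(l,r["confidence"],np.array(r["xy"]),at_z(f,r["xy"],z),at_depth(f,r["xy"]))
E
```

```text
pics
{'clock': 0.0, 'joints': array([-0.996,  0.386,  0.007, -0.   , -1.194, -0.259]), 'dq': array([ 0.001, -0.002,  0.002,  0.001, -0.001, -0.   ]), 'effort': array([  0.   , -39.228,  18.84 ,   4.186,  -0.005,   0.   ]), 'eef_pos': array([ 0.194, -0.594,  0.404]), 'tcp_rot': array([[-0.951, -0.31 , -0.001],
       [-0.31 ,  0.951,  0.002],
       [ 0.   ,  0.002, -1.   ]]), 'wrist_force': array([ 0.601,  0.261, -0.515]), 'moment': array([ 0.002, -0.029, -0.038]), 'grasp_force': 0.0, 'width': 0.0851905479151514}
top {'fx': 350.05767222137644, 'fy': 350.05767222137644, 'cx': 252.44648613687698, 'cy': 187.4331070601669, 'world_to_cam': array([[-0.03 , -1.   ,  0.003,  0.099],
       [ 0.999, -0.03 ,  0.041, -0.557],
       [-0.041,  0.004,  0.999, -0.916],
       [ 0.   ,  0.   ,  0.   ,  1.   ]])}
pad_top 0.91 [199.3 197.6] [0.536 0.212 0.085] [0.536 0.212 0.084]
pad_top 0.27 [281.6 138.6] [0.674 0.007 0.085] [0.677 0.005 0.071]
wedge_back 0.58 [268.1 198.4] [0.529 0.041 0.01 ] [0.529 0.041 0.   ]
wedge_back 0.48 [247.7 196.3] [0.536 0.095 0.01 ] [0.536 0.095 0.013]
wedge_tip 0.62 [2
[... 1188 characters left out ...]
64 [274.7 169.8] [0.53  0.213 0.   ] [0.551 0.18  0.063]
foot_spot 0.41 [298.5 169.7] [0.583 0.256 0.   ] [0.605 0.21  0.081]
heater 0.74 [299.5 169.4] [0.585 0.259 0.   ] [0.607 0.212 0.08 ]
wedge 0.58 [252.9 200.6] [0.543 0.097 0.   ] [0.548 0.092 0.013]
orange_cup 0.66 [182.3 251.5] [ 0.494 -0.128  0.   ] [ 0.518 -0.137  0.064]
white_cup 0.69 [228.3 277.4] [ 0.629 -0.105  0.   ] [ 0.642 -0.115  0.058]
notes 0.72 [160.3 227. ] [ 0.402 -0.117  0.   ] [ 0.408 -0.118  0.013]
notes 0.55 [263.1 183. ] [0.531 0.158 0.   ] [ 0.53   0.159 -0.003]
blue_cartridge 0.93 [273.  262.4] [ 0.691 -0.007  0.   ] [ 0.702 -0.026  0.073]
blue_cartridge 0.68 [265.2 184.6] [0.539 0.158 0.   ] [0.539 0.157 0.   ]
```

```bash
python3 - <<'E'
import cv2
a=cv2.imread("pics/top0.png")[90:290,110:390]; b=cv2.imread("pics/scene0.png")[100:320,120:400]
a=cv2.resize(a,None,fx=1.4,fy=1.4); b=cv2.resize(b,None,fx=1.4,fy=1.4)
import numpy as np
h=max(a.shape[0],b.shape[0]); f=lambda i:np.pad(i,((0,h-i.shape[0]),(0,0),(0,0)))
cv2.imwrite("pics/c0.png",np.hstack([f(a),f(b)]))
E
```

```text
(no output)
```

View pics/c0.png

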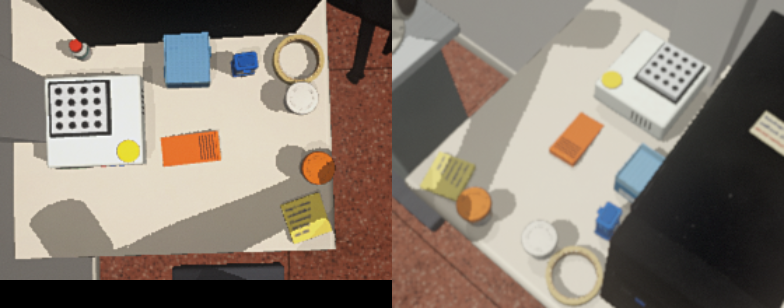

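The left crop (top view) shows the wedge right of the heater, thin end toward the yellow pad, slightly yawed. The path is clear, with the cups and notes more than 100 mm behind it. Next I measure the wedge and heater outlines.

```bash
cat >> h.py <<'E'
def wedge(f,st=None):
    h=cv2.cvtColor(f["pixels"],cv2.COLOR_RGB2HSV); m=cv2.inRange(h,(3,150,90),(17,255,255))
    n,L,S,C=cv2.connectedComponentsWithStats(m)
    out=[]
    for i in range(1,n):
        if S[i,4]<150: continue
        v,u=np.nonzero(L==i); P=np.array([at_depth(f,(a,b),st) for a,b in zip(u,v)])
        if P[:,2].max()>.045: continue
        P=P[P[:,2]<.03]
        r=cv2.minAreaRect(P[:,:2].astype(np.float32)); out.append((S[i,4],r,cv2.boxPoints(r)))
    return sorted(out,key=lambda o:-o[0])[:2]
def heater(f,st=None):
    v,u=np.mgrid[0:384,0:512]; M=T(f,st); r=f["range_z"]
    d=np.stack([(u-f["cx"])/f["fx"]*r,-(v-f["cy"])/f["fy"]*r,-r],-1)@M[:3,:3].T+M[:3,3]
    P=d[(abs(d[...,2]-.08)<.008)&(d[...,1]>.12)&(d[...,1]<.45)&(d[...,0]>.44)&(d[...,0]<.69)]
    r=cv2.minAreaRect(P[:,:2].astype(np.float32)); return r,cv2.boxPoints(r)
E
python3 - <<'E'
from h import *
np.set_printoptions(precision=3,suppress=True)
for c in ("top","scene"):
    f=cams.grab_frame(c)
    for w in wedge(f): print(c,w)
    print(heater(f))
E
```

```text
top (np.int32(378), ((1.3641680479049683, -1.1648699045181274), (0.10759173333644867, 0.23114709556102753), 88.58383178710938), array([[ 1.247, -1.216],
       [ 1.478, -1.222],
       [ 1.481, -1.114],
       [ 1.25 , -1.108]], dtype=float32))
(((0.5633900165557861, 0.2840490937232971), (0.2332412302494049, 0.32627415657043457), 2.3941445350646973), array([[0.44 , 0.442],
       [0.454, 0.116],
       [0.687, 0.126],
       [0.673, 0.452]], dtype=float32))
(((0.5645979642868042, 0.2813624441623688), (0.321068674325943, 0.24825423955917358), 89.84363555908203), array([[0.44 , 0.121],
       [0.688, 0.12 ],
       [0.689, 0.442],
       [0.441, 0.442]], dtype=float32))
```

```bash
cat >> h.py <<'E'
def big(m):
    m=cv2.morphologyEx(m,cv2.MORPH_OPEN,np.ones((3,3),np.uint8))
    n,L,S,C=cv2.connectedComponentsWithStats(m); return L==1+S[1:,4].argmax()
def cloud(f,st=None):
    v,u=np.mgrid[0:384,0:512]; M=T(f,st); r=f["range_z"]
    return np.stack([(u-f["cx"])/f["fx"]*r,-(v-f["cy"])/f["fy"]*r,-r],-1)@M[:3,:3].T+M[:3,3]
def rect(f,m,z,st=None):
    v,u=np.nonzero(m); P=np.array([at_z(f,p,z,st)[:2] for p in zip(u,v)],np.float32)
    r=cv2.minAreaRect(P); return np.array(r[0]),np.array(r[1]),r[2],cv2.boxPoints(r)
def wedge(f,st=None,z=.01):
    d=cloud(f,st); h=cv2.cvtColor(f["pixels"],cv2.COLOR_RGB2HSV)
    m=((h[...,0]>=3)&(h[...,0]<=17)&(h[...,1]>150)&(h[...,2]>90)&(d[...,1]>-.03)&(d[...,1]<.3)&(d[...,0]>.4)&(d[...,0]<.65)).astype(np.uint8)
    return rect(f,big(m),z,st)
def heater(f,st=None):
    d=cloud(f,st)
    m=((abs(d[...,2]-.085)<.02)&(d[...,1]>.14)&(d[...,1]<.45)&(d[...,0]>.44)&(d[...,0]<.69)).astype(np.uint8)
    return rect(f,big(m),.08,st)
E
python3 - <<'E'
from h import *
np.set_printoptions(precision=3,suppress=True)
for c in ("top","scene"):
    f=cams.grab_frame(c)
    print(c,*wedge(f)); print(*heater(f))
E
```

```text
top [0.538 0.1  ] [0.056 0.109] 4.592920780181885 [[0.506 0.152]
 [0.515 0.044]
 [0.57  0.048]
 [0.561 0.156]]
[0.589 0.266] [0.161 0.17 ] 0.7290564179420471 [[0.507 0.35 ]
 [0.51  0.181]
 [0.671 0.183]
 [0.669 0.352]]
scene [0.539 0.096] [0.054 0.102] 4.558801651000977 [[0.508 0.144]
 [0.516 0.043]
 [0.57  0.047]
 [0.562 0.149]]
[0.598 0.28 ] [0.17  0.214] 0.36892879009246826 [[0.512 0.386]
 [0.513 0.172]
 [0.683 0.173]
 [0.682 0.387]]
```

```bash
python3 -m creep '[{"fingers":0.15,"linear":[0,0,0],"turn":[0,0,-1.39]},{"fingers":0.15,"linear":[0,0,0],"turn":[0,0,-1.39]},{"fingers":0.15,"linear":[0,0,0],"turn":[0,0,-1.39]},{"fingers":0.15,"linear":[0,0,0],"turn":[0,0,-1.39]},{"fingers":0.15,"linear":[0,0,0],"turn":[0,0,-1.39]},{"fingers":0.15,"linear":[0,0,0],"turn":[0,0,-1.39]},{"fingers":0.15,"linear":[0,0,0],"turn":[0,0,-1.39]},{"fingers":0.15,"linear":[0,0,0],"turn":[0,0,-1.39]},{"fingers":0.15,"linear":[0,0,0],"turn":[0,0,-1.39]},{"fingers":0.15,"linear":[0,0,0],"turn":[0,0,-1.39]},{"fingers":0.15,"linear":[0,0,0],"turn":[0,0,-1.4]}]'
python3 - <<'E'
from h import *
np.set_printoptions(precision=3,suppress=True)
st=monitor.observe(); R=np.array(st["tcp_rot"]);p=np.array(st["eef_pos"])
print(R,p,st["joints"],arm.tip_reach,R.T@(np.array([.5445,0.005,.404])-p)); print(cams.grab_frame("wrist")["mount"])
E
```

```text
clock: 2.22
eef_pos: [0.1941, -0.5941, 0.4047]
tcp_rot: [[0.086, -0.996, -0.0], [-0.996, -0.086, 0.0], [-0.0, 0.0, -1.0]]
wrist_force: [0.7, -0.8, -0.9]
width: 0.0127
grasp_force: 0.0
[[ 0.086 -0.996 -0.   ]
 [-0.996 -0.086  0.   ]
 [-0.     0.    -1.   ]] [ 0.194 -0.594  0.405] [-0.996  0.385  0.008  0.    -1.194  1.083] 0.1734 [-0.567 -0.401  0.001]
[[ 0.001  0.944  0.329  0.085]
 [ 1.    -0.001 -0.001 -0.   ]
 [-0.     0.329 -0.944  0.032]
 [ 0.     0.     0.     1.   ]]
```

```bash
python3 -m creep '[{"fingers":0.15,"linear":[-0.0284,-0.02,0],"turn":[0,0,0]},{"fingers":0.15,"linear":[-0.0284,-0.02,0],"turn":[0,0,0]},{"fingers":0.15,"linear":[-0.0284,-0.02,0],"turn":[0,0,0]},{"fingers":0.15,"linear":[-0.0284,-0.02,0],"turn":[0,0,0]},{"fingers":0.15,"linear":[-0.0284,-0.02,0],"turn":[0,0,0]},{"fingers":0.15,"linear":[-0.0284,-0.02,0],"turn":[0,0,0]},{"fingers":0.15,"linear":[-0.0284,-0.02,0],"turn":[0,0,0]},{"fingers":0.15,"linear":[-0.0284,-0.02,0],"turn":[0,0,0]},{"fingers":0.15,"linear":[-0.0284,-0.02,0],"turn":[0,0,0]},{"fingers":0.15,"linear":[-0.0284,-0.02,0],"turn":[0,0,0]},{"fingers":0.15,"linear":[-0.0284,-0.02,0],"turn":[0,0,0]},{"fingers":0.15,"linear":[-0.0284,-0.02,0],"turn":[0,0,0]}]'
python3 -m creep '[{"fingers":0.15,"linear":[-0.0284,-0.02,0],"turn":[0,0,0]},{"fingers":0.15,"linear":[-0.0284,-0.02,0],"turn":[0,0,0]},{"fingers":0.15,"linear":[-0.0284,-0.02,0],"turn":[0,0,0]},{"fingers":0.15,"linear":[-0.0284,-0.02,0],"turn":[0,0,0]},{"fingers":0.15,"linear":[-0.0284,-0.02,0],"turn":[0,0,0]},{"fingers":0.15,"linear":[-0.0284,-0.02,0],"turn":[0,0,0]},{"fingers":0.15,"linear":[-0.0284,-0.02,0],"turn":[0,0,0]},{"fingers":0.15,"linear":[-0.0284,-0.02,0],"turn":[0,0,0]},{"fingers":0.15,"linear":[0,0,0],"turn":[0,0,0]}]'
python3 - <<'E'
from h import *
np.set_printoptions(precision=3,suppress=True)
st=monitor.observe(); f=cams.grab_frame("wrist")
cv2.imwrite("pics/w1.png",f["pixels"][...,::-1])
print(st["joints"],*wedge(f,st))
for l,z in (("wedge_back",.01),("wedge_tip",.001),("pad_top",.085)):
    for r in tip_of("wrist",l)[:2]: print(l,r["confidence"],at_z(f,r["xy"],z,st))
E
```

```text
clock: 3.27
eef_pos: [0.4065, -0.2335, 0.4051]
tcp_rot: [[0.077, -0.997, 0.001], [-0.997, -0.077, -0.0], [0.0, -0.001, -1.0]]
wrist_force: [0.8, -0.4, -1.0]
width: 0.0129
grasp_force: 0.0
clock: 4.02
eef_pos: [0.55, 0.0083, 0.4044]
tcp_rot: [[0.082, -0.997, 0.002], [-0.997, -0.082, 0.0], [-0.0, -0.002, -1.0]]
wrist_force: [0.5, -0.4, 0.1]
width: 0.0128
grasp_force: 0.0
[ 0.31   0.257 -0.179  0.    -1.133 -0.228] [0.539 0.094] [0.055 0.103] 4.80592679977417 [[0.507 0.143]
 [0.516 0.041]
 [0.571 0.045]
 [0.562 0.148]]
wedge_back 0.6 [0.548 0.049 0.01 ]
wedge_tip 0.76 [0.534 0.152 0.001]
pad_top 0.76 [0.535 0.209 0.085]
pad_top 0.53 [0.537 0.14  0.085]
```

View pics/w1.png

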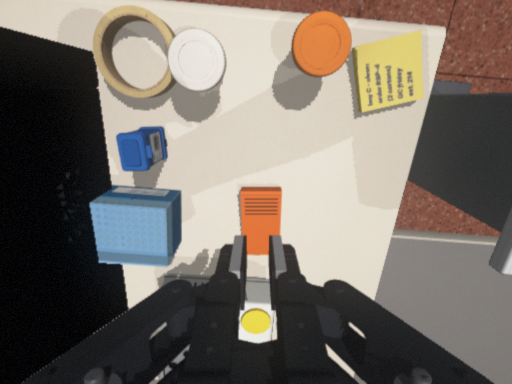

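The wrist view shows the wedge at about (261, 218) and the yellow pad at about (256, 320). Both line up with the fingers, and there is free desk behind the wedge. I descend there.

```bash
python3 -m creep '[{"fingers":0.15,"linear":[0,0.003,0.028],"turn":[0,0,0]},{"fingers":0.15,"linear":[0,0,0.028],"turn":[0,0,0]},{"fingers":0.15,"linear":[0,0,0.028],"turn":[0,0,0]},{"fingers":0.15,"linear":[0,0,0.028],"turn":[0,0,0]},{"fingers":0.15,"linear":[0,0,0.028],"turn":[0,0,0]},{"fingers":0.15,"linear":[0,0,0.028],"turn":[0,0,0]},{"fingers":0.15,"linear":[0,0,0.028],"turn":[0,0,0]},{"fingers":0.15,"linear":[0,0,0.026],"turn":[0,0,0]},{"fingers":0.15,"linear":[0,0,0],"turn":[0,0,0]}]'
python3 -m creep '[{"fingers":0.15,"linear":[-0.008,0,0],"turn":[0,0,0]},{"fingers":0.15,"linear":[-0.008,0,0],"turn":[0,0,0]},{"fingers":0.15,"linear":[-0.006,0,0],"turn":[0,0,0]},{"fingers":0.15,"linear":[-0.004,0,0],"turn":[0,0,0]},{"fingers":0.15,"linear":[0,0,0],"turn":[0,0,0]}]'
```

```text
clock: 4.97
eef_pos: [0.5419, 0.0021, 0.1785]
tcp_rot: [[0.076, -0.997, -0.01], [-0.997, -0.076, -0.002], [0.001, 0.01, -1.0]]
wrist_force: [-0.4, -0.4, 0.4]
width: 0.0126
grasp_force: 0.0
clock: 5.38
eef_pos: [0.5426, 0.0311, 0.1843]
tcp_rot: [[0.082, -0.997, 0.003], [-0.997, -0.082, 0.001], [-0.001, -0.003, -1.0]]
wrist_force: [0.1, -0.6, -0.3]
width: 0.0127
grasp_force: 0.0
```

```bash
python3 -m creep '[{"fingers":0.15,"linear":[-0.003,0,0.002],"turn":[0,0,0]},{"fingers":0.15,"linear":[-0.004,0,0],"turn":[0,0,0]},{"fingers":0.15,"linear":[-0.004,0,0],"turn":[0,0,0]},{"fingers":0.15,"linear":[-0.004,0,0],"turn":[0,0,0]},{"fingers":0.15,"linear":[-0.004,0,0],"turn":[0,0,0]},{"fingers":0.15,"linear":[-0.004,0,0],"turn":[0,0,0]},{"fingers":0.15,"linear":[-0.004,0,0],"turn":[0,0,0]},{"fingers":0.15,"linear":[-0.004,0,0],"turn":[0,0,0]},{"fingers":0.15,"linear":[-0.004,0,0],"turn":[0,0,0]},{"fingers":0.15,"linear":[-0.004,0,0],"turn":[0,0,0]},{"fingers":0.15,"linear":[-0.004,0,0],"turn":[0,0,0]},{"fingers":0.15,"linear":[0,0,0],"turn":[0,0,0]}]'
python3 - <<'E'
from h import *
np.set_printoptions(precision=3,suppress=True)
f=cams.grab_frame("top"); cv2.imwrite("pics/t2.png",cv2.resize(f["pixels"][90:290,110:390,::-1],None,fx=2,fy=2))
g=cams.grab_frame("scene");print(wedge(g)); cv2.imwrite("pics/s2.png",cv2.resize(g["pixels"][110:250,180:380,::-1],None,fx=4,fy=4))
for r in tip_of("scene","wedge_tip"): print(r["confidence"],at_z(g,r["xy"],.001))
print(monitor.observe()["wrist_force"])
E
```

```text
clock: 6.38
eef_pos: [0.5388, 0.0735, 0.1807]
tcp_rot: [[0.081, -0.997, 0.0], [-0.997, -0.081, 0.0], [-0.0, -0.0, -1.0]]
wrist_force: [-0.1, 0.1, 0.5]
width: 0.0123
grasp_force: 0.0
(array([0.543, 0.165]), array([0.045, 0.071]), 38.32154083251953, array([[0.503, 0.179],
       [0.547, 0.123],
       [0.582, 0.151],
       [0.538, 0.206]], dtype=float32))
0.64 [0.532 0.2   0.001]
0.22 [0.587 0.266 0.001]
[0.543 0.061 0.721]
```

View pics/s2.png

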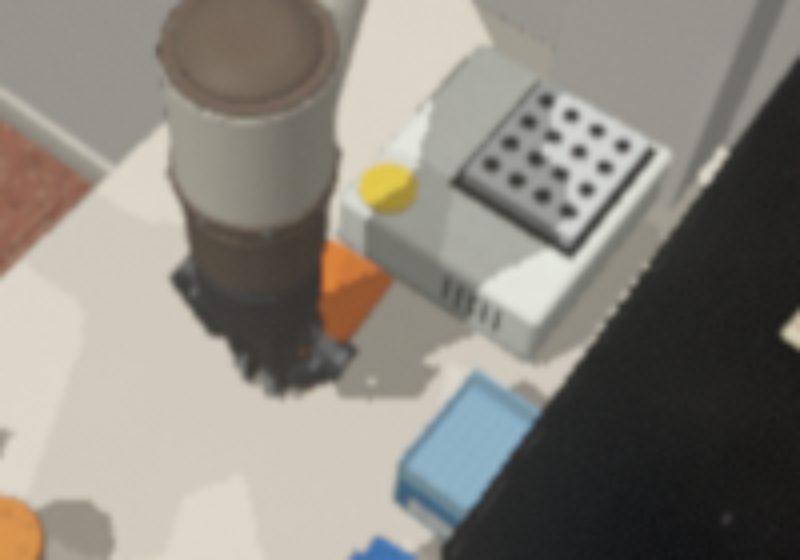

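The scene crop shows the orange wedge at about (350, 290), with its thin end now under the casing below the pad at (388, 188). I continue slowly and watch the force.

```bash
python3 -m creep '[{"fingers":0.15,"linear":[-0.003,0,0],"turn":[0,0,0]},{"fingers":0.15,"linear":[-0.003,0,0],"turn":[0,0,0]},{"fingers":0.15,"linear":[-0.003,0,0],"turn":[0,0,0]},{"fingers":0.15,"linear":[-0.002,0,0],"turn":[0,0,0]},{"fingers":0.15,"linear":[0,0,0],"turn":[0,0,0]}]'
python3 -m creep '[{"fingers":0.15,"linear":[-0.002,0,0],"turn":[0,0,0]},{"fingers":0.15,"linear":[-0.002,0,0],"turn":[0,0,0]},{"fingers":0.15,"linear":[0,0,0],"turn":[0,0,0]}]'
```

```text
clock: 6.95
eef_pos: [0.538, 0.0841, 0.1807]
tcp_rot: [[0.081, -0.997, 0.0], [-0.997, -0.081, 0.0], [-0.0, -0.0, -1.0]]
wrist_force: [0.1, 0.1, -0.1]
width: 0.0128
grasp_force: 0.0
clock: 7.2
eef_pos: [0.5377, 0.088, 0.1807]
tcp_rot: [[0.08, -0.997, 0.0], [-0.997, -0.08, 0.0], [-0.0, -0.0, -1.0]]
wrist_force: [-0.3, -0.4, 0.1]
width: 0.0128
grasp_force: 0.0
```

```bash
python3 -m creep '[{"fingers":0.15,"linear":[-0.002,0,0],"turn":[0,0,0]},{"fingers":0.15,"linear":[-0.001,0,0],"turn":[0,0,0]},{"fingers":0.15,"linear":[0,0,0],"turn":[0,0,0]}]'
```

```text
clock: 7.45
eef_pos: [0.5374, 0.0908, 0.1807]
tcp_rot: [[0.08, -0.997, 0.0], [-0.997, -0.08, 0.0], [-0.0, -0.0, -1.0]]
wrist_force: [-0.2, -0.3, -0.2]
width: 0.013
grasp_force: 0.0
```

```bash
python3 -m creep '[{"fingers":0.15,"linear":[-0.0015,0,0],"turn":[0,0,0]},{"fingers":0.15,"linear":[-0.001,0,0],"turn":[0,0,0]},{"fingers":0.15,"linear":[0,0,0],"turn":[0,0,0]}]' | egrep 'pos|force'
```

```text
eef_pos: [0.5372, 0.0933, 0.1807]
wrist_force: [-0.5, -0.7, -0.4]
grasp_force: 0.0
```

```bash
python3 -m creep '[{"fingers":0.15,"linear":[-0.0015,0,0],"turn":[0,0,0]},{"fingers":0.15,"linear":[-0.001,0,0],"turn":[0,0,0]},{"fingers":0.15,"linear":[0,0,0],"turn":[0,0,0]}]' | egrep 'pos|force'
```

```text
eef_pos: [0.537, 0.0958, 0.1807]
wrist_force: [0.4, 0.1, -0.0]
grasp_force: 0.0
```

```bash
python3 -m creep '[{"fingers":0.15,"linear":[-0.0015,0,0],"turn":[0,0,0]},{"fingers":0.15,"linear":[-0.001,0,0],"turn":[0,0,0]},{"fingers":0.15,"linear":[0,0,0],"turn":[0,0,0]}]' | egrep 'pos|force'
```

```text
eef_pos: [0.5368, 0.0983, 0.1807]
wrist_force: [0.3, 0.4, -0.2]
grasp_force: 0.0
```

```bash
python3 -m creep '[{"fingers":0.15,"linear":[-0.0015,0,0],"turn":[0,0,0]},{"fingers":0.15,"linear":[-0.0015,0,0],"turn":[0,0,0]},{"fingers":0.15,"linear":[0,0,0],"turn":[0,0,0]}]' | egrep 'pos|wrist'
```

```text
eef_pos: [0.5366, 0.1014, 0.1807]
wrist_force: [-0.9, -0.0, 0.3]
```

```bash
python3 -m creep '[{"fingers":0.15,"linear":[-0.0015,0,0],"turn":[0,0,0]},{"fingers":0.15,"linear":[-0.0015,0,0],"turn":[0,0,0]},{"fingers":0.15,"linear":[0,0,0],"turn":[0,0,0]}]' | egrep 'pos|wrist'
```

```text
eef_pos: [0.5362, 0.1041, 0.1807]
wrist_force: [-0.7, -0.6, -0.4]
```

```bash
python3 -m creep '[{"fingers":0.15,"linear":[-0.0015,0,0],"turn":[0,0,0]},{"fingers":0.15,"linear":[-0.0015,0,0],"turn":[0,0,0]},{"fingers":0.15,"linear":[0,0,0],"turn":[0,0,0]}]' | egrep 'pos|wrist'
```

```text
eef_pos: [0.5358, 0.1067, 0.1807]
wrist_force: [0.5, -3.9, 1.3]
```

Contact with the foot: the push force is 3.9 N. I go on in small steps.

```bash
python3 -m creep '[{"fingers":0.15,"linear":[-0.0007,0,0],"turn":[0,0,0]},{"fingers":0.15,"linear":[0,0,0],"turn":[0,0,0]},{"fingers":0.15,"linear":[0,0,0],"turn":[0,0,0]}]' | egrep 'pos|wrist'
python3 -c "
from h import *
f=cams.grab_frame('top');print(monitor.observe()['wrist_force'],heater(f))"
```

```text
eef_pos: [0.5358, 0.1071, 0.1807]
wrist_force: [0.9, -4.9, 0.8]
[ 0.26306209 -5.51851023  2.01970371] (array([0.58924752, 0.26661557]), array([0.16131161, 0.16961487]), 0.6397690176963806, array([[0.5076498 , 0.35051712],
       [0.50954366, 0.18091282],
       [0.67084527, 0.18271402],
       [0.6689514 , 0.35231832]], dtype=float32))
```

```bash
python3 -m creep '[{"fingers":0.15,"linear":[-0.0008,0,0],"turn":[0,0,0]},{"fingers":0.15,"linear":[0,0,0],"turn":[0,0,0]},{"fingers":0.15,"linear":[0,0,0],"turn":[0,0,0]}]' | egrep 'pos|wrist'
python3 -c "
from h import *
f=cams.grab_frame('top');print(monitor.observe()['wrist_force'],heater(f)[0])"
```

```text
eef_pos: [0.5357, 0.1077, 0.1807]
wrist_force: [0.7, -6.6, 1.8]
[ 1.17601661 -6.03575195  1.79733311] [0.58929229 0.26663885]
```

Snug at about 6.3 N and the heater hasn't moved. I back off, rise and shut the fingers.

```bash
python3 -m creep '[{"fingers":0.15,"linear":[0.005,0,0],"turn":[0,0,0]},{"fingers":0.15,"linear":[0.012,0,0],"turn":[0,0,0]},{"fingers":0.15,"linear":[0.015,0,0],"turn":[0,0,0]},{"fingers":0.15,"linear":[0.01,0,-0.005],"turn":[0,0,0]},{"fingers":0,"linear":[0,0,-0.02],"turn":[0,0,0]},{"fingers":0,"linear":[0,0,-0.03],"turn":[0,0,0]},{"fingers":0,"linear":[0,0,-0.03],"turn":[0,0,0]},{"fingers":0,"linear":[0,0,-0.03],"turn":[0,0,0]},{"fingers":0,"linear":[0,0,-0.03],"turn":[0,0,0]},{"fingers":0,"linear":[0,0,-0.015],"turn":[0,0,0]},{"fingers":0,"linear":[0,0,0],"turn":[0,0,0]},{"fingers":0,"linear":[0,0,0],"turn":[0,0,0]}]'
python3 - <<'E'
from h import *
np.set_printoptions(precision=3,suppress=True)
st=monitor.observe(); f=cams.grab_frame("wrist"); t=cams.grab_frame("top")
cv2.imwrite("pics/w3.png",f["pixels"][...,::-1])
print(heater(t)[0],st["eef_pos"])
for c,g in (("wrist",f),("top",t)):
  for r in tip_of(c,"pad_top")[:1]: print(c,r["confidence"],at_z(g,r["xy"],.085,st))
R=np.array(st["tcp_rot"]); print(R.T@(np.array([.535,.211,st["eef_pos"][2]])-st["eef_pos"]))
E
```

```text
clock: 10.55
eef_pos: [0.5392, 0.0663, 0.3419]
tcp_rot: [[0.079, -0.997, 0.003], [-0.997, -0.079, 0.002], [-0.002, -0.003, -1.0]]
wrist_force: [0.6, 0.4, -0.8]
width: -0.0002
grasp_force: 0.0
[0.591 0.267] [0.539 0.066 0.342]
wrist 0.64 [0.537 0.2   0.085]
top 0.66 [0.539 0.211 0.085]
[-0.145 -0.007  0.   ]
```

View pics/w3.png

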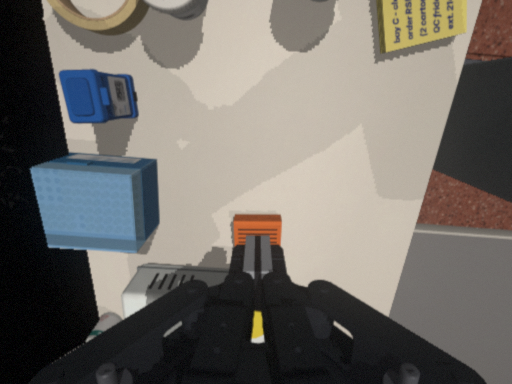

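The wrist view shows the wedge's back at (258, 222), flat on the desk, with the rest under the casing. The yellow pad is partly hidden by the fingers at about (258, 325). I move over the pad.

```bash
python3 -m creep '[{"fingers":0,"linear":[-0.029,-0.0012,0],"turn":[0,0,0]},{"fingers":0,"linear":[-0.029,-0.0012,0],"turn":[0,0,0]},{"fingers":0,"linear":[-0.029,-0.0012,0],"turn":[0,0,0]},{"fingers":0,"linear":[-0.029,-0.0012,0],"turn":[0,0,0]},{"fingers":0,"linear":[-0.028,-0.0012,0],"turn":[0,0,0]},{"fingers":0,"linear":[0,0,0.02],"turn":[0,0,0]},{"fingers":0,"linear":[0,0,0.02],"turn":[0,0,0]},{"fingers":0,"linear":[0,0,0.015],"turn":[0,0,0]},{"fingers":0,"linear":[0,0,0.01],"turn":[0,0,0]},{"fingers":0,"linear":[0,0,0],"turn":[0,0,0]},{"fingers":0,"linear":[0,0,0],"turn":[0,0,0]}]' | egrep 'pos|wrist'
python3 - <<'E'
from h import *
g=cams.grab_frame("scene"); cv2.imwrite("pics/s4.png",cv2.resize(g["pixels"][90:250,180:380,::-1],None,fx=3.5,fy=3.5))
E
```

```text
eef_pos: [0.5339, 0.2107, 0.275]
wrist_force: [1.4, 0.4, -0.1]
```

View pics/s4.png

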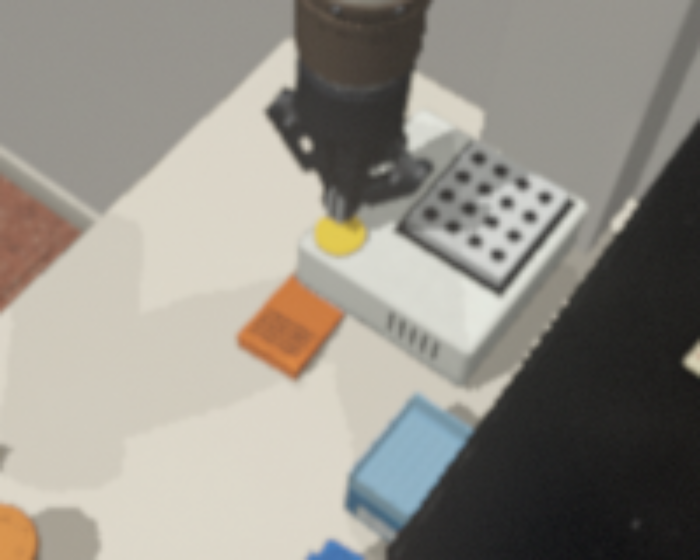

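The scene crop shows the fingertips at (342, 215), just above the pad at (340, 238), with the wedge flat under the corner at (290, 325). I press gently.

```bash
python3 -m creep '[{"fingers":0,"linear":[0,0,0.005],"turn":[0,0,0]},{"fingers":0,"linear":[0,0,0.005],"turn":[0,0,0]},{"fingers":0,"linear":[0,0,0.003],"turn":[0,0,0]},{"fingers":0,"linear":[0,0,0],"turn":[0,0,0]},{"fingers":0,"linear":[0,0,0.0015],"turn":[0,0,0]},{"fingers":0,"linear":[0,0,0],"turn":[0,0,0]}]' | egrep 'pos|wrist'
```

```text
eef_pos: [0.5338, 0.2107, 0.2611]
wrist_force: [-0.0, -0.2, -0.1]
```

```bash
python3 -m creep '[{"fingers":0,"linear":[0,0,0.0015],"turn":[0,0,0]},{"fingers":0,"linear":[0,0,0],"turn":[0,0,0]},{"fingers":0,"linear":[0,0,0],"turn":[0,0,0]}]' | egrep 'pos|wrist'
```

```text
eef_pos: [0.5338, 0.2107, 0.2597]
wrist_force: [-0.2, -0.1, 0.9]
```

```bash
python3 -m creep '[{"fingers":0,"linear":[0,0,0.0015],"turn":[0,0,0]},{"fingers":0,"linear":[0,0,0],"turn":[0,0,0]},{"fingers":0,"linear":[0,0,0],"turn":[0,0,0]}]' | egrep 'pos|wrist'
```

```text
eef_pos: [0.5338, 0.2107, 0.2582]
wrist_force: [0.5, -0.1, 0.4]
```

```bash
python3 -m creep '[{"fingers":0,"linear":[0,0,0.001],"turn":[0,0,0]},{"fingers":0,"linear":[0,0,0],"turn":[0,0,0]},{"fingers":0,"linear":[0,0,0],"turn":[0,0,0]}]' | egrep 'pos|wrist'
```

```text
eef_pos: [0.5337, 0.2107, 0.2581]
wrist_force: [-1.8, -0.3, 5.4]
```

```bash
python3 -m creep '[{"fingers":0,"linear":[0,0,0.001],"turn":[0,0,0]},{"fingers":0,"linear":[0,0,0],"turn":[0,0,0]},{"fingers":0,"linear":[0,0,0],"turn":[0,0,0]}]' | egrep 'pos|wrist'
```

```text
eef_pos: [0.5337, 0.2107, 0.258]
wrist_force: [-2.8, -0.4, 9.2]
```

The corner holds: it gave about 0.2 mm at 9 N. I let it settle and check once more before handing in.

```bash
python3 -m creep '[{"fingers":0,"linear":[0,0,0.0003],"turn":[0,0,0]},{"fingers":0,"linear":[0,0,0],"turn":[0,0,0]},{"fingers":0,"linear":[0,0,0],"turn":[0,0,0]},{"fingers":0,"linear":[0,0,0],"turn":[0,0,0]},{"fingers":0,"linear":[0,0,0],"turn":[0,0,0]},{"fingers":0,"linear":[0,0,0],"turn":[0,0,0]},{"fingers":0,"linear":[0,0,0],"turn":[0,0,0]}]' | egrep 'pos|wrist'
python3 - <<'E'
from h import *
f=cams.grab_frame("scene"); print(wedge(f)); f=cams.grab_frame("top"); print(heater(f)[0],wedge(f)[3])
s=monitor.observe(); print(s["eef_pos"],s["wrist_force"])
E
```

```text
eef_pos: [0.5337, 0.2107, 0.258]
wrist_force: [-3.9, -1.5, 10.9]
(array([0.53394878, 0.15249306]), array([0.05391576, 0.06762569]), 1.6745774745941162, array([[0.5060143 , 0.18550369],
       [0.50799054, 0.11790687],
       [0.5618833 , 0.11948243],
       [0.559907  , 0.18707925]], dtype=float32))
[0.59164429 0.26659665] [[0.5006042  0.20856905]
 [0.5078917  0.11784491]
 [0.5632768  0.1222938 ]
 [0.5559893  0.21301794]]
[0.53371244 0.21070299 0.25793472] [-4.61543251 -1.36489693 11.32771202]
```

```bash
python3 -c "
from bench import arm
print(arm.hand_in())"
```

```text
the job is handed in; nothing more can be done
None
```

The job is handed in, verdict not shown: the wedge is under the short foot (pushed to about 6 N), the heater stayed within about 3 mm of its place, and the fingers are off the wedge, pressing the yellow pad at about 11 N, with the corner giving about 0.2 mm.

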